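# Unhook the drained instrument basket and seat it in the ultrasonic cleaner

### The job

The instrument basket has finished draining on its drip hook. Take it by the handle, ease it up out of the deep, narrow hook by feel so that the hook is not strained, draw it off over the tip, and set it down gently in the open tank of the ultrasonic cleaner so that it stands level on the tank floor, then let go. Do not knock the stand, the cleaner or the other things on the table, and never drop the basket.

Things in the scene. Friction and masses are not known exactly. Their poses are not given: they have to be found in the camera images.
- basket: Loose perforated steel instrument basket, 0.36 to 0.59 kg. Tray 102 (its x) by 150 (its y) by 45 mm high on 6 mm feet (in the 45), with a rigid arched handle in its y-z plane: 8 mm round bar along y, uprights 66 mm either side of the middle. Origin: centre of the underside (feet), z up. Hangs from the hook at the start, level, its x along the stand's x.
- handle_mid (a point): Middle of the basket's handle bar, on the bar's axis, 150 mm above the basket's underside. This bare 38 mm of round bar, between the two grip sleeves, lies in the hook at the start.
- sleeve_a (a point): Centre of a blue grip sleeve on the handle bar, 37 mm to the basket's +y from handle_mid: 14 mm thick (x), 36 mm long (y), 16 mm high. Can be pinched from above, fingers closing along the basket's x.
- sleeve_b (a point): Centre of the other, equal grip sleeve, 37 mm to the basket's -y from handle_mid.
- drip_stand: Fixed steel drip stand. Origin: on the table, straight under the hook's bend; z up; x points from the hook back to the post, so the hook's open tip side is -x, roughly towards the robot. Tray 220 by 210 mm, 18 mm high (x -90 to +130 mm). Post 15 mm thick at x = +110 mm, its top 190 mm high. The hook may not be strained by more than 12 N (the hanging weight is at most 6 N).
- hook_bend (a point): Centre of the hook's half-round bend, 200 mm above the table, in the stand's axes; the bar rests 1.8 mm below it. Hook: a U of 7 mm round steel in the stand's x-z plane, two straight parallel legs, 11.6 mm clear throat. Leg ends above the bend centre along the legs: tip (-x side) 46 mm, back leg (+x side) 48 mm, plus 4.5 mm red balls. See hook_clamp for its lean.
- hook_clamp (a point): Clamp block under the hook, 178 mm high, on a 12 mm arm from the post. It clamps the U firmly at a lean about hook_bend: anywhere from 26 degrees towards +x to 26 towards -x. The lean is not reported: feel it (or see it). The bar can only slide along the leaning legs; 61 mm up from rest it is clear of the tip at any lean. The U does not give way when pushed.
- cleaner: Fixed ultrasonic cleaner: white box 170 (x) by 216 (y) by 105 mm high, control panel on its -x face, open-topped steel tank 112 (x) by 160 (y) mm in the middle, straight walls, 65 mm deep, dry and empty. Origin: centre of the underside, on the table, z up. The basket goes in with its long side along the tank's (either way round), 5 mm to spare on every side.
- tank_floor (a point): Centre of the tank's floor, 40 mm above the table, in the cleaner's axes.
- pump_bottle: Bystander: loose clear pump dispenser with a pink top, 66 mm diameter, 158 mm high, standing; origin at the centre of its underside.
- cream_jar: Bystander: loose low jar with a white lid, 57 mm diameter, 39 mm high; origin at the centre of its underside.
- cotton_pads: Bystander: loose stack of white cotton pads, 58 mm diameter, 45 mm high; origin at the centre of its underside.
Not all that is in view belongs to the job. Leave any red look-alike of the basket alone.

How it is judged:
By the outcome, as a careful person would: the job done as asked, in the order asked, and still so for the second after the job is handed in, with the robot touching nothing.
It also fails if it takes over 67 s, if anything falls off the work surface, if the arm or the gripper's body presses on something with over 40 N, if the wrist force passes 120 N, or if a joint passes its speed limit or range.

### The arm

A 6-joint arm with a two-finger parallel gripper is mounted at the origin on the work surface. World frame = base frame: x ahead of the robot, y to its left, z up, the work surface at z = 0. Lengths are in mm, angles in rad, forces in N, time in s.
With the tool pointing down it reaches from about 300 to 825 mm from the base axis. Payload 5.4 kg.
Tool frame: the origin (TCP) lies midway between the tips of the shut fingers; the grasp point (between the pads) lies 19 mm behind it; x points along the fingers, y is the direction in which the jaws open and shut, and the axes are right-handed (so a half turn about x gives the same grasp; the last joint's range is limited). The gripper opens to 92 mm and grips with 3 to 60 N. Pads are 20 mm wide; open, the fingers measure 128 mm over their backs; the gripper's body (75 mm by 189 mm) begins 69 mm behind the grasp point.
Start: joints at [1.1, 0.158, 1.597, -0, 1.386, -0.21], TCP at [148.277, 555.536, 214.601] pointing down, gripper open.
Joint ranges: [-2.91, 2.91], [-0.94, 2.29], [0.18, 2.7], [-1.29, 4.43], [0.17, 2.64], [-3, 3]. Speed limits (rad/s): [2.57, 2.57, 3.14, 3.14, 3.14, 3.14].

### API

Orientations are given as a rotation vector (axis times angle).
In Python, from plant import robot, snapshot, job gives the robot as it stands.
- The arm moves only by the tool step_arm, never from a script. Its argument "motion" is one flat list of numbers, 5 for each row, row after row: the closure, from -1 (fully open) to 1 (shut), then the shift along the tool's x, y, z in mm, then the turn about the tool's x in rad. In form: [claw, tx, ty, tz, yaw, claw, tx, ty, tz, yaw, ...]. A call has 1 to 10 rows; each row shifts and turns the commanded pose from where the row before left it, along the tool's axes as they then stand; what a row does not reach is not made up. A row lasts 1/12 s, in which the tool goes at most 41.7 mm and 7.16 degrees, less where a joint would pass 70% of its speed; a pose out of reach is approached as far as the arm can. A call is refused whole if a number of a shift passes 41.7 or a number of a turn 0.125, either way. A call with a gripper value outside its range is refused whole. The fingers move at their own pace and stop on an object; the grip force is fixed at half the most. Time passes only in rows, so rows that do not move let the fingers close. It gives the time, the measured TCP pose, the force and the opening at its end, in the units of the state.
- robot.get_obs(): the state, without advancing time (a new reading comes with each control period).
- snapshot(name): name is "scene" or "top" or "wrist"; returns a dict with "color" (480x640x3 uint8, red, green, blue), "range_z" (480x640 float32, mm along the optical axis (not along the pixel's ray), 0 where there is no reading), "vertical_fov" (degrees; the focal length in pixels is half the picture's height over the tangent of half this angle, whatever the lens; pixels are square), "cx", "cy" (the principal point, pixels), "dist_coeffs" ([k1, k2, p1, p2, k3] as OpenCV has them; the pictures are not rectified), "position" and "orientation" of the camera in the world; the wrist camera has in their place "T_tool_cam" (4x4, takes a point from camera to tool coordinates, whose origin is the TCP and whose axes are the tool frame's). Camera axes: x right, y down, z forward; pixel columns grow to the right and rows downward; lengths in mm; the calibration is good to about 2 mm. A picture is of the moment at which its call begins: read the wrist's pose just before it.
- job.job_done(): hands the job in, once; it reports no verdict.
The state is a dict: "time_s": time; "joints": joint angles; "qvel": joint speeds; "tau": joint torques, N m; "ee_pos": TCP position; "ee_rot": TCP orientation; "contact_force": force on the tool from outside, world axes, zero at the start; "wrist_torque": the same for the moment, N m; "opening": opening from 0.0 (shut) to 1.0 (fully open).
Only numpy, scipy, OpenCV 4.12 (cv2) and the standard library are available. Lean on these libraries where they do the work, as an engineer would, in place of code of your own. Each camera call takes 0.05 s, during which the arm holds its last target.

## Working session

There is one attempt and no reset: what is moved stays moved. The work goes in short steps, Python scripts to look and compute and a tool call to move; the robot and the scene stay as the last step left them, time stands still between calls to the robot, and variables do not carry over. Pictures are saved under pics/ and viewed, and the job is handed in when it is done.

Besides the shell and the picture viewer there is one more tool, called by a JSON object that holds its "api" and its "payload", one argument or row to a line. step_arm: Moves the arm, as the interface text tells. Its arguments: {"type":"object","properties":{"motion":{"type":"array","items":{"type":"number"}}},"required":["motion"]}

```bash
ls; mkdir -p pics; cat > h.py <<'E'
import numpy as np, cv2, pickle
from scipy.spatial.transform import Rotation as R
def K(s):
    f=240/np.tan(np.radians(s["vertical_fov"])/2)
    return np.array([[f,0,s["cx"]],[0,f,s["cy"]],[0,0,1.]])
def campose(s,obs=None):
    if "T_tool_cam" in s:
        T=np.eye(4);T[:3,:3]=R.from_rotvec(obs["ee_rot"]).as_matrix();T[:3,3]=obs["ee_pos"]
        return T@np.array(s["T_tool_cam"])
    T=np.eye(4)
    o=np.array(s["orientation"]);
    T[:3,:3]=o if o.shape==(3,3) else R.from_rotvec(o).as_matrix() if o.size==3 else R.from_quat(o).as_matrix()
    T[:3,3]=s["position"];return T
def rays(s,uv,T):
    p=cv2.undistortPoints(np.array(uv,float).reshape(-1,1,2),K(s),np.array(s["dist_coeffs"],float)).reshape(-1,2)
    return T[:3,3],np.c_[p,np.ones(len(p))]@T[:3,:3].T
def onz(s,uv,z,T):
    o,d=rays(s,uv,T); return o+d*((z-o[2])/d[:,2])[:,None]
def cloud(s,T):
    v,u=np.mgrid[0:480,0:640]
    o,d=rays(s,np.c_[u.ravel(),v.ravel()],T)
    P=(o+d*s["range_z"].ravel()[:,None].astype(float)).reshape(480,640,3)
    P[s["range_z"]<=0]=np.nan
    return P
def snap(name,tag):
    from plant import robot,snapshot
    obs=robot.get_obs(); s=snapshot(name); pickle.dump((s,obs),open(f"{tag}.pkl","wb"))
    cv2.imwrite(f"pics/{tag}.png",s["color"][:,:,::-1]); return s,obs
def load(tag):
    s,obs=pickle.load(open(f"{tag}.pkl","rb")); return s,obs,campose(s,obs)
E
python3 - <<'E'
from h import *
for n in ["scene","top","wrist"]:
    s,o=snap(n,n+"0"); print({k:v for k,v in s.items() if k not in("color","range_z")})
print(o)
E
```

```text
pics
{'vertical_fov': 48.25358632883327, 'cx': 326.2688118012707, 'cy': 245.16219617111105, 'dist_coeffs': array([-0.04192695,  0.        ,  0.        ,  0.        ,  0.        ]), 'position': array([1370.0227711 ,  359.52368163, 1065.00655232]), 'orientation': array([-1.47069455, -2.09324709,  0.82815814])}
{'vertical_fov': 51.90240638796563, 'cx': 321.830551913182, 'cy': 239.51632768651268, 'dist_coeffs': array([-0.05346367,  0.        ,  0.        ,  0.        ,  0.        ]), 'position': array([ 333.70470498,   75.46660041, 1438.21695161]), 'orientation': array([-2.18126754,  2.1253104 , -0.15190441])}
{'vertical_fov': 61.18007607137377, 'cx': 311.77816613750963, 'cy': 246.84540119707796, 'dist_coeffs': array([-0.09466027,  0.        ,  0.        ,  0.        ,  0.        ]), 'T_tool_cam': array([[-3.24664975e-04, -2.98805644e-01,  9.54313933e-01,
        -1.70222690e+02],
       [ 9.99999841e-01, -5.36593497e-04,  1.72194654e-04,
        -1.93602030e-01],
       [ 4.60625915e-04,  9.54313837e-01,  2.98805771e-01,
        -8.32159300e+01],
       [ 0.00000000e+00,  0.00000000e+00,  0.00000000e+00,
         1.00000000e+00]])}
{'time_s': 0.1, 'joints': array([ 1.09987571e+00,  1.58971799e-01,  1.59809449e+00, -1.48018086e-05,
        1.38617742e+00, -2.10089451e-01]), 'qvel': array([ 0.00076224, -0.00202183, -0.00170674, -0.00047625, -0.00051414,
        0.00077345]), 'tau': array([-1.42794561e-03, -3.86506605e+01, -3.22957528e+01,  7.02674710e-02,
        3.39546602e-02, -4.25884582e-05]), 'ee_pos': array([148.04494038, 555.04052345, 213.73127791]), 'ee_rot': array([ 0.20353529,  1.56161923, -0.20599338]), 'contact_force': array([-0.02844727, -0.32332856, -0.16741792]), 'wrist_torque': array([-0.04992912, -0.00489839,  0.02822412]), 'opening': 1.00654391989918}
```

View pics/scene0.png

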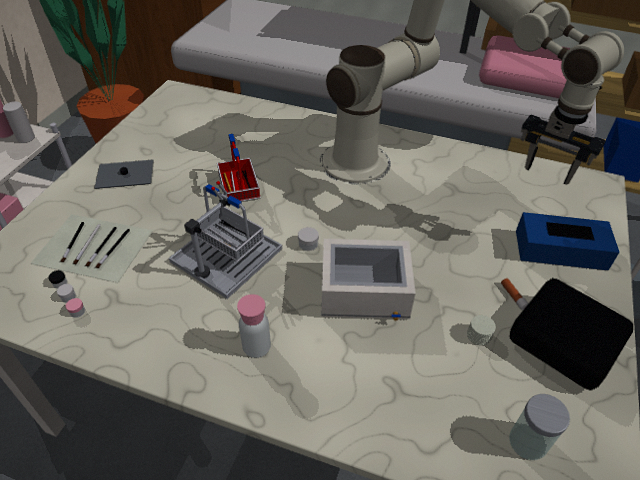

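View pics/top0.png

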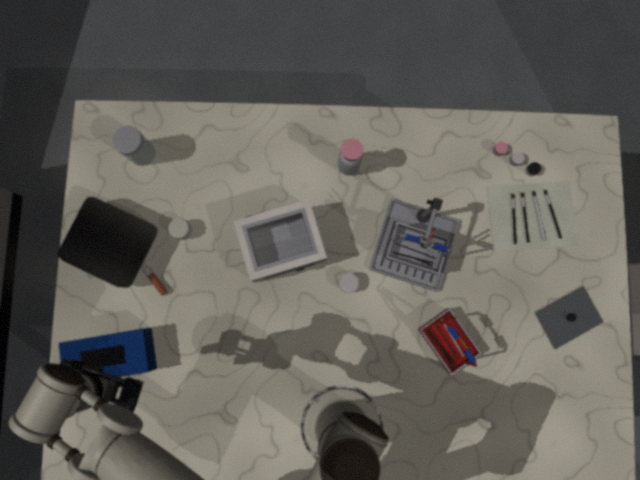

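View pics/wrist0.png

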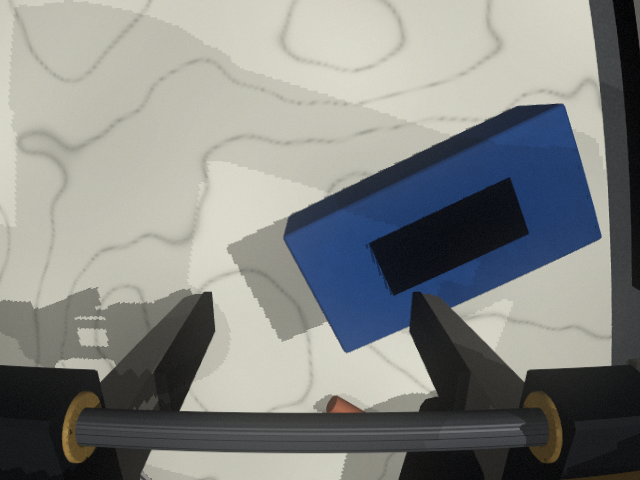

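The scene view shows the basket on its stand near (225,235), the cleaner near (367,280), the pump bottle at (255,325), the jar at (308,238) and the pads at (483,330). The red look-alike sits at (238,180). In the top view, the stand is at (415,245) and the cleaner at (282,242). I'll measure these next.

```bash
python3 - <<'E'
from h import *
for t in ["top0","scene0"]:
    s,o,T=load(t); P=cloud(s,T); hsv=cv2.cvtColor(s["color"],cv2.COLOR_RGB2HSV)
    Z=P[:,:,2]
    print(t,"table z",np.nanmedian(Z[380:400,250:280]) if t=="top0" else np.nanmedian(Z[380:400,120:150]))
    # cleaner rim z~105
    m=(np.abs(Z-105)<6)&(np.abs(P[:,:,1]-200)<250)&(P[:,:,0]>350)&(P[:,:,0]<800)
    m=m.astype(np.uint8); n,l,st,c=cv2.connectedComponentsWithStats(m)
    for i in np.argsort(-st[1:,4])[:4]+1:
        if st[i,4]<60: continue
        q=P[l==i]; r=cv2.minAreaRect(q[:,:2].astype(np.float32)); print("rim",st[i],r,np.median(q[:,2]))
    # tray z~18
    m=(np.abs(Z-18)<5)&(P[:,:,0]>350)&(P[:,:,0]<800)&(P[:,:,1]>-350)&(P[:,:,1]<0)
    n,l,st,c=cv2.connectedComponentsWithStats(m.astype(np.uint8))
    for i in np.argsort(-st[1:,4])[:3]+1:
        q=P[l==i]; print("tray",st[i],cv2.minAreaRect(q[:,:2].astype(np.float32)))
    b=(hsv[:,:,0]>100)&(hsv[:,:,0]<130)&(hsv[:,:,1]>120)&(Z>100)
    n,l,st,c=cv2.connectedComponentsWithStats(b.astype(np.uint8))
    for i in range(1,n):
        if st[i,4]>8: q=P[l==i]; print("blue",st[i],np.median(q,0),q.min(0),q.max(0), onz(s,[c[i]],206,T))
    rd=((hsv[:,:,0]<8)|(hsv[:,:,0]>172))&(hsv[:,:,1]>130)&(Z>120)
    n,l,st,c=cv2.connectedComponentsWithStats(rd.astype(np.uint8))
    for i in range(1,n):
        if st[i,4]>2: q=P[l==i]; print("red",st[i],c[i],np.median(q,0))
    x0,y0,w,h=(360,185,120,120) if t=="top0" else (150,160,150,150)
    cv2.imwrite(f"pics/{t}_crop.png",cv2.resize(s["color"][y0:y0+h,x0:x0+w,::-1],None,fx=5,fy=5,interpolation=cv2.INTER_CUBIC)[:600])
E
```

```text
top0 table z 0.24711319531559184
rim [ 233  199   93   82 2535] ((514.1214599609375, 187.87547302246094), (170.6862030029297, 216.61781311035156), 18.23870277404785) 105.21963195471517
rim [339 152  23  15  84] ((744.2342529296875, -0.16559219360351562), (61.632423400878906, 33.89421463012695), 80.48987579345703) 104.8892633908614
tray [369 235  81  57 290] ((469.83319091796875, -183.75424194335938), (211.92820739746094, 115.0045394897461), 73.73855590820312)
tray [380 199  50  35 192] ((587.1671142578125, -172.3153839111328), (122.02311706542969, 109.92560577392578), 73.32145690917969)
tray [436 213  24  37 112] ((562.8466796875, -285.0565185546875), (71.07320404052734, 92.03331756591797), 73.65864562988281)
blue [406 235  13   7  61] [ 511.97148208 -156.72260557  205.93900285] [ 503.95091557 -172.49677364  201.44065943] [ 519.53953232 -141.32624447  210.95570866] [[ 511.7967066  -157.20658428  206.        ]]
blue [434 243  14   9  72] [ 490.82717366 -229.56063443  205.75961345] [ 481.50910879 -246.43544161  200.16936514] [ 500.9534583  -212.0114602   212.55105043] [[ 490.88784557 -
[... 2490 characters left out ...]
481.60945029 -251.12830213  190.48552261] [ 534.37084344 -203.08773228  238.60549144] [[ 500.41336879 -232.03799837  206.        ]]
blue [227 196  14  12  98] [ 517.17809895 -161.59463858  203.57146899] [ 499.98337581 -188.10086559  178.86790769] [ 525.8550962  -141.67114711  208.77213865] [[ 520.67065796 -158.2103931   206.        ]]
red [232 142   4   6  16] [233.25 144.75] [ 245.51771878 -298.91881639  152.09711418]
red [236 157   5  13  34] [238.02941176 162.52941176] [ 303.40398391 -257.42157258  141.64810159]
red [216 181   4   4  11] [217.63636364 182.45454545] [ 513.69025412 -197.38170552  248.44280251]
red [212 187   3   3   9] [213. 188.] [ 530.92061643 -201.64527023  242.38217443]
```

```bash
python3 - <<'E'
from h import *
s,o,T=load("wrist0"); M=R.from_rotvec(o["ee_rot"]).as_matrix(); print(M.round(4))
# stand frame
a=np.array([511.9,-157]);b=np.array([490.9,-229.2]); d=(a-b);print("basket y dir deg",np.degrees(np.arctan2(*d[::-1])),np.linalg.norm(d),(a+b)/2)
# vertical profile in stand frame near y=0 from both views
th=np.radians(-16.2); ex=np.array([np.cos(th),np.sin(th)]); ey=np.array([-ex[1],ex[0]]); c=(a+b)/2
for t in ["scene0","top0"]:
    s,o,T=load(t);P=cloud(s,T).reshape(-1,3); q=np.c_[(P[:,:2]-c)@ex,(P[:,:2]-c)@ey,P[:,2]]
    k=(abs(q[:,1])<14)&(q[:,0]>-60)&(q[:,0]<130)&(q[:,2]>140)
    z=q[k]; z=z[np.argsort(z[:,2])]; print(t,len(z)); print(z.round(0)[::max(1,len(z)//45)].tolist())
E
```

```text
[[-7.000e-04  2.579e-01  9.662e-01]
 [-1.500e-03  9.662e-01 -2.579e-01]
 [-1.000e+00 -1.600e-03 -3.000e-04]]
basket y dir deg 73.7824668931816 75.19202085327936 [ 501.4 -193.1]
scene0 526
[[122.0, 4.0, 140.0], [111.0, 4.0, 145.0], [118.0, 5.0, 151.0], [119.0, -3.0, 154.0], [126.0, 6.0, 168.0], [126.0, -6.0, 172.0], [125.0, 10.0, 173.0], [11.0, 7.0, 175.0], [88.0, 1.0, 176.0], [27.0, 1.0, 177.0], [62.0, -2.0, 178.0], [17.0, -1.0, 178.0], [126.0, 2.0, 179.0], [56.0, 4.0, 180.0], [49.0, 3.0, 180.0], [120.0, 13.0, 181.0], [44.0, 5.0, 181.0], [127.0, 11.0, 181.0], [78.0, 2.0, 182.0], [14.0, 4.0, 182.0], [123.0, 0.0, 182.0], [71.0, -5.0, 183.0], [99.0, 6.0, 183.0], [46.0, 1.0, 183.0], [75.0, -1.0, 184.0], [53.0, -2.0, 184.0], [31.0, -0.0, 185.0], [53.0, 1.0, 186.0], [126.0, -2.0, 186.0], [120.0, -11.0, 187.0], [0.0, 2.0, 188.0], [106.0, -6.0, 188.0], [102.0, -12.0, 189.0], [112.0, 11.0, 190.0], [114.0, 3.0, 190.0], [121.0, 1.0, 191.0], [108.0, -9.0, 192.0], [4.0, -3.0, 197.0], [5.0, -9.0, 199.0], [16.0, -1.0, 201.0], [6.0, 6.0, 204.0], [17.0, 1.0, 211.0], [23.0, -2.0, 217.0], [20.0, -0.0, 
[... 394 characters left out ...]
.0, 184.0], [63.0, -2.0, 184.0], [50.0, 2.0, 184.0], [9.0, 4.0, 185.0], [109.0, 8.0, 186.0], [109.0, 0.0, 186.0], [61.0, 3.0, 186.0], [59.0, -0.0, 187.0], [93.0, -4.0, 188.0], [114.0, -1.0, 188.0], [117.0, -10.0, 188.0], [99.0, -5.0, 189.0], [113.0, -6.0, 189.0], [83.0, -1.0, 189.0], [117.0, -2.0, 190.0], [110.0, 2.0, 190.0], [122.0, -11.0, 191.0], [119.0, 7.0, 191.0], [114.0, -2.0, 192.0], [110.0, -0.0, 192.0], [122.0, -2.0, 194.0], [5.0, 9.0, 199.0], [-7.0, 3.0, 200.0], [-2.0, -14.0, 201.0], [-1.0, 8.0, 203.0], [-5.0, 2.0, 208.0], [11.0, 0.0, 214.0], [13.0, -0.0, 219.0], [0.0, 3.0, 225.0], [3.0, -0.0, 232.0], [25.0, 2.0, 237.0], [28.0, -1.0, 241.0], [6.0, -1.0, 247.0], [24.0, -0.0, 250.0]]
```

View pics/scene0_crop.png

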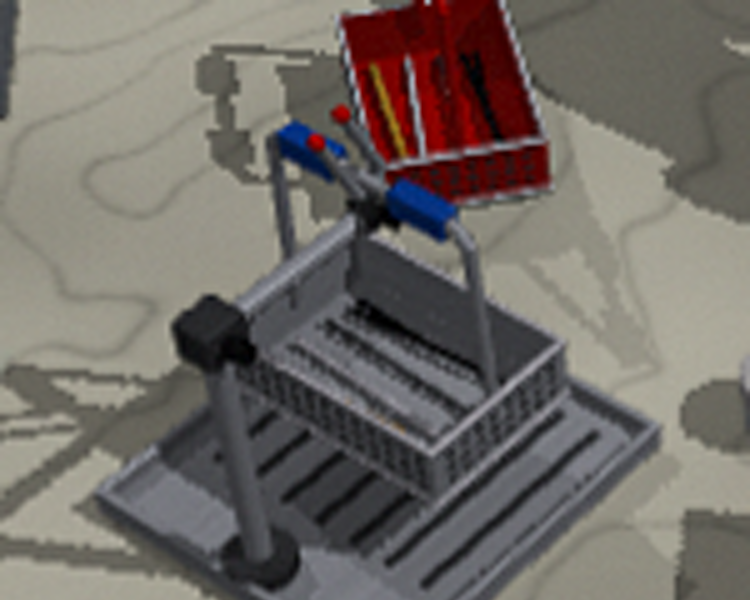

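View pics/top0_crop.png

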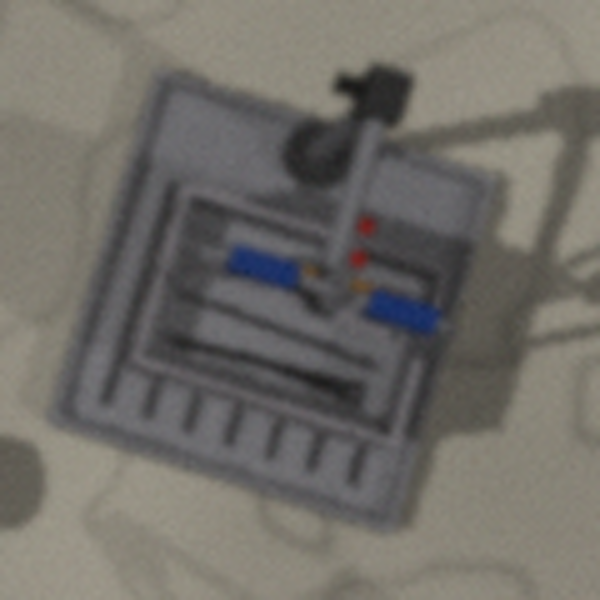

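{"api": "step_arm", "payload": {
  "motion": [-1, -12, 0, 0, 0.125, -1, -12, 0, 0, 0.125, -1, -12, 0, 0, 0.125, -1, -12, 0, 0, 0.125, -1, -12, 0, 0, 0.125, -1, -12, 0, 0, 0.125, -1, -12, 0, 0, 0.125, -1, -12, 0, 0, 0.125, -1, -12, 0, 0, 0.125, -1, -12, 0, 0, 0.125]
}}

```text
time_s: 0.98
ee_pos: [148.2, 555.3, 334.8]
ee_rot: [1.169, 1.234, -1.17]
contact_force: [-0.3, -0.4, -0.1]
opening: 0.999
```

{"api": "step_arm", "payload": {
  "motion": [-1, 0, 0, 0, 0.125, -1, 0, 0, 0, 0.125, -1, 0, 0, 0, 0.093, -1, 0, 20, 21, 0, -1, 0, 27, 29, 0, -1, 0, 27, 29, 0, -1, 0, 27, 29, 0, -1, 0, 27, 29, 0, -1, 0, 27, 29, 0, -1, 0, 27, 29, 0]
}}

```text
time_s: 1.82
ee_pos: [268.7, 315.7, 334.3]
ee_rot: [1.414, 1.062, -1.414]
contact_force: [1.5, 0.3, -0.0]
opening: 1.001
```

{"api": "step_arm", "payload": {
  "motion": [-1, 0, 27, 29, 0, -1, 0, 27, 29, 0, -1, 0, 27, 29, 0, -1, 0, 27, 29, 0, -1, 0, 27, 29, 0, -1, 0, 27, 29, 0, -1, 0, 27, 29, 0, -1, 0, 27, 29, 0, -1, 0, 27, 29, 0, -1, 0, 27, 29, 0]
}}

```text
time_s: 2.65
ee_pos: [447.2, -38.5, 334.4]
ee_rot: [1.415, 1.061, -1.415]
contact_force: [0.5, 0.4, 0.1]
opening: 1.002
```

{"api": "step_arm", "payload": {
  "motion": [-1, 0, 27, 29, 0, -1, 0, 27, 29, 0, -1, 0, 27, 29, 0, -1, 0, 10, 10, 0, -1, 0, 0, 0, 0, -1, 0, 0, 0, 0, -1, 0, 0, 0, 0]
}}

```text
time_s: 3.23
ee_pos: [506.8, -153.9, 334.6]
ee_rot: [1.414, 1.063, -1.414]
contact_force: [0.4, 0.4, 0.4]
opening: 1.004
```

```bash
python3 - <<'E'
from h import *
s,o=snap("wrist","w1"); print(o["ee_pos"],o["joints"].round(3)); print(R.from_rotvec(o["ee_rot"]).as_matrix().round(4))
E
```

```text
[ 506.79857356 -153.92703708  334.58471948] [-0.523 -0.012  1.543  0.     1.611 -0.241]
[[-3.000e-04  9.604e-01 -2.786e-01]
 [ 6.000e-04 -2.786e-01 -9.604e-01]
 [-1.000e+00 -5.000e-04 -5.000e-04]]
```

View pics/w1.png

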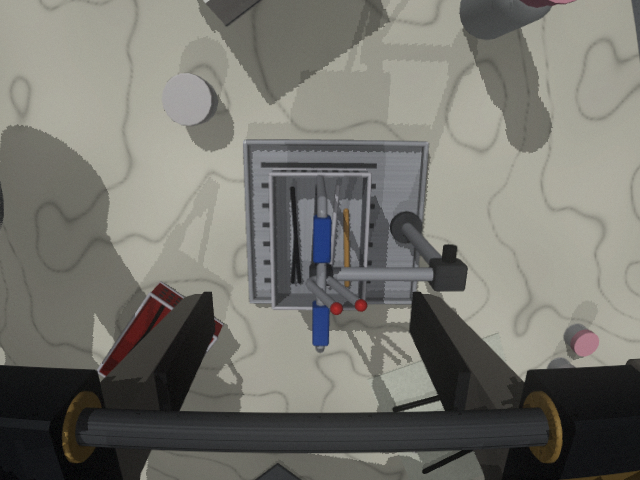

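```bash
cat > meas.py <<'E'
from h import *
import sys
s,o,T=load(sys.argv[1]); P=cloud(s,T); hsv=cv2.cvtColor(s["color"],cv2.COLOR_RGB2HSV); Z=P[:,:,2]
b=(hsv[:,:,0]>100)&(hsv[:,:,0]<130)&(hsv[:,:,1]>120)
n,l,st,c=cv2.connectedComponentsWithStats(b.astype(np.uint8))
for i in range(1,n):
    if st[i,4]>60:
        q=P[l==i]; top=np.nanpercentile(q[:,2],90)
        vv,uu=np.nonzero(l==i)
        print("blue",st[i],c[i].round(1),"med",np.nanmedian(q,0).round(1),"top",top.round(1),"rect",cv2.minAreaRect(q[~np.isnan(q[:,0])][:,:2].astype(np.float32)))
rd=((hsv[:,:,0]<5)|(hsv[:,:,0]>175))&(hsv[:,:,1]>150)&(Z>225)
n,l,st,c=cv2.connectedComponentsWithStats(rd.astype(np.uint8))
for i in range(1,n):
    if st[i,4]>15: q=P[l==i]; print("red",st[i],c[i].round(1),np.nanmedian(q,0).round(1))
E
python3 meas.py w1
```

```text
blue [313 215  18  48 801] [321.6 239.7] med [ 514.8 -159.5  205.8] top 206.8 rect ((514.6968994140625, -159.9299774169922), (35.92399978637695, 13.34247875213623), 73.90982818603516)
blue [313 301  16  45 630] [320.2 324.8] med [ 493.9 -229.   205.9] top 206.8 rect ((493.84368896484375, -230.6336669921875), (36.53023910522461, 12.585899353027344), 73.87773132324219)
red [355 299  12  12 105] [360.5 304.9] [ 530.4 -202.1  244. ]
red [331 303  11  12 106] [336.  308.3] [ 513.5 -197.2  249.1]
```

{"api": "step_arm", "payload": {
  "motion": [-1, 0, 9, 9, 0, -1, 25, 0, 0, 0, -1, 25, 0, 0, 0, -1, 25, 0, 0, 0, -1, 25, 0, 0, 0, -1, 0, 0, 0, 0, -1, 0, 0, 0, 0, -1, 0, 0, 0, 0]
}}

```text
time_s: 3.95
ee_pos: [514.1, -166.4, 236.5]
ee_rot: [1.414, 1.059, -1.413]
contact_force: [-0.4, -1.5, -0.0]
opening: 1.0
```

```bash
python3 - <<'E'
from h import *
s,o=snap("wrist","w2"); print(o["ee_pos"],o["contact_force"])
E
python3 meas.py w2
```

```text
[ 514.13212799 -166.39199381  236.50702175] [-0.35117303 -1.47313522 -0.04359065]
blue [ 294  237   26   69 1655] [306.2 272.3] med [ 515.  -158.4  205.9] top 206.7 rect ((513.2750854492188, -165.07662963867188), (46.66055679321289, 13.295350074768066), 73.04733276367188)
blue [295 355  23  58 970] [304.8 389. ] med [ 493.6 -229.7  205.9] top 206.8 rect ((496.3463134765625, -221.3306884765625), (51.2021598815918, 12.896014213562012), 74.56658935546875)
red [354 366  18  18 243] [362.2 374.2] [ 530.4 -201.7  243.6]
red [317 372  18  19 258] [325.6 381.2] [ 513.5 -196.8  249. ]
```

View pics/w2.png

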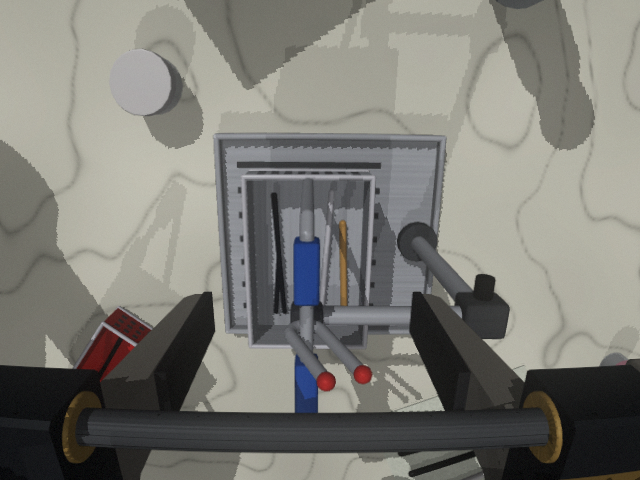

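```bash
cat > tf.py <<'E'
from h import *
import sys
s,o,_=load(sys.argv[1]); T=np.array(s["T_tool_cam"]); P=cloud(s,T); hsv=cv2.cvtColor(s["color"],cv2.COLOR_RGB2HSV)
b=(hsv[:,:,0]>100)&(hsv[:,:,0]<130)&(hsv[:,:,1]>120)
n,l,st,c=cv2.connectedComponentsWithStats(b.astype(np.uint8))
for i in range(1,n):
    if st[i,4]>60:
        q=P[l==i]; q=q[~np.isnan(q[:,0])]; xt=np.percentile(q[:,0],15); k=q[:,0]<xt+3; q=q[k]
        print("tool frame sleeve: top x %.1f  y %.2f..%.2f mid %.2f med %.2f z %.1f..%.1f"%(xt,*np.percentile(q[:,1],[2,98]),np.percentile(q[:,1],[2,98]).mean(),np.median(q[:,1]),*np.percentile(q[:,2],[2,98])))
print(R.from_rotvec(o["ee_rot"]).as_matrix().round(4))
E
python3 tf.py w1; python3 tf.py w2
```

```text
tool frame sleeve: top x 128.0  y 2.67..15.74 mid 9.21 med 9.45 z -13.5..20.5
tool frame sleeve: top x 127.9  y 2.69..15.04 mid 8.87 med 8.53 z 60.3..94.1
[[-3.000e-04  9.604e-01 -2.786e-01]
 [ 6.000e-04 -2.786e-01 -9.604e-01]
 [-1.000e+00 -5.000e-04 -5.000e-04]]
tool frame sleeve: top x 30.0  y -7.76..5.00 mid -1.38 med -1.38 z -23.5..10.6
tool frame sleeve: top x 29.9  y -8.08..4.14 mid -1.97 med -2.44 z 50.5..82.3
[[ 2.300e-03  9.604e-01 -2.787e-01]
 [-1.400e-03 -2.787e-01 -9.604e-01]
 [-1.000e+00  2.600e-03  7.000e-04]]
```

```bash
python3 - <<'E'
from h import *
s,o,_=load("w2"); T=np.array(s["T_tool_cam"]); P=cloud(s,T)
for r in (294,298,302,310,320):
    k=P[r]; f=(k[:,0]>-60)&(k[:,0]<8)
    u=np.nonzero(f)[0]; L=u[u<312]; Rr=u[u>312]
    print(r,L.max() if len(L) else None,k[L.max()].round(1),Rr.min(),k[Rr.min()].round(1))
E
```

```text
294 211 [ -0.6 -44.5  -9.1] 413 [-0.8 47.9 -9.1]
298 211 [ -2.2 -44.2  -7.9] 413 [-1.6 47.8 -7.5]
302 212 [ -0.5 -44.4  -5.1] 412 [-0.8 47.7 -5.1]
310 212 [ -1.7 -44.4  -1.6] 411 [-0.9 47.6 -1.1]
320 213 [ -1.5 -44.4   3.7] 410 [-1.4 47.4  3.8]
```

{"api": "step_arm", "payload": {
  "motion": [-1, 0, -3, 0, 0, -1, 15, 0, 0, 0, -1, 15, 0, 0, 0, -1, 12, 0, 0, 0, -1, 7, 0, 0, 0, -1, 5, 0, 0, 0, -1, 0, 0, 0, 0, -1, 0, 0, 0, 0, -1, 0, 0, 0, 0]
}}

```text
time_s: 4.75
ee_pos: [510.9, -165.6, 181.5]
ee_rot: [1.415, 1.06, -1.414]
contact_force: [-0.2, -0.4, 0.4]
opening: 0.998
```

```bash
python3 - <<'E'
from h import *
s,o=snap("wrist","w3"); print(o["ee_pos"],o["contact_force"])
E
python3 tf.py w3
```

```text
[ 510.91629881 -165.56488474  181.47538346] [-0.1741901  -0.37051656  0.41771268]
tool frame sleeve: top x -25.0  y -4.29..8.61 mid 2.16 med 2.09 z -23.6..10.1
tool frame sleeve: top x -25.0  y -4.93..7.39 mid 1.23 med 0.72 z 60.6..77.2
[[ 1.300e-03  9.602e-01 -2.792e-01]
 [-8.000e-04 -2.792e-01 -9.602e-01]
 [-1.000e+00  1.400e-03  4.000e-04]]
```

View pics/w3.png

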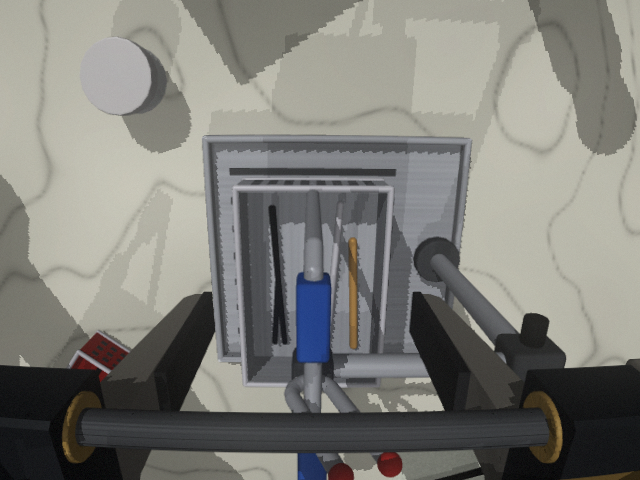

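{"api": "step_arm", "payload": {
  "motion": [0, 0, 0.4, 0, 0, 0.5, 0, 0, 0, 0, 0.6, 0, 0, 0, 0, 0.6, 0, 0, 0, 0, 0.6, 0, 0, 0, 0, 0.66, 0, 0, 0, 0, 0.66, 0, 0, 0, 0]
}}

```text
time_s: 5.38
ee_pos: [510.8, -165.4, 180.6]
ee_rot: [1.415, 1.062, -1.415]
contact_force: [0.7, 0.2, 1.0]
opening: 0.514
```

{"api": "step_arm", "payload": {
  "motion": [0.75, 0, 0, 0, 0, 0.8, 0, 0, 0, 0, 1, 0, 0, 0, 0, 1, 0, 0, 0, 0, 1, 0, 0, 0, 0, 1, 0, 0, 0, 0]
}}

```text
time_s: 5.88
ee_pos: [511.1, -165.5, 180.7]
ee_rot: [1.415, 1.061, -1.414]
contact_force: [1.0, -0.5, 0.0]
opening: 0.146
```

```bash
cat > st.py <<'E'
from h import *
from plant import robot
o=robot.get_obs(); F=np.array(o["contact_force"]); c,si=np.cos(np.radians(-16.2)),np.sin(np.radians(-16.2))
p=o["ee_pos"]
print("t %.2f"%o["time_s"],"pos",p.round(1),"F stand x,y,z: %.1f %.1f %.1f"%(F[0]*c+F[1]*si,-F[0]*si+F[1]*c,F[2]),"M",np.round(o["wrist_torque"],2),"op %.3f"%o["opening"])
E
python3 st.py
```

```text
t 5.88 pos [ 511.1 -165.5  180.7] F stand x,y,z: 1.1 -0.2 0.0 M [-0.11 -0.15  0.01] op 0.146
```

{"api": "step_arm", "payload": {
  "motion": [1, 0, 0, 0, 0, 1, -0.9, 0, 0, 0, 1, -0.9, 0, 0, 0, 1, 0, 0, 0, 0, 1, 0, 0, 0, 0]
}}

```text
time_s: 6.3
ee_pos: [510.2, -165.0, 181.7]
ee_rot: [1.414, 1.064, -1.416]
contact_force: [0.5, 0.7, -4.4]
opening: 0.151
```

```bash
python3 st.py
```

```text
t 6.30 pos [ 510.2 -165.   181.7] F stand x,y,z: 0.3 0.8 -4.4 M [ 0.02  0.06 -0.04] op 0.151
```

{"api": "step_arm", "payload": {
  "motion": [1, -2.3, 0.9, 0, 0, 1, -2.3, 0.9, 0, 0, 1, 0, 0, 0, 0, 1, 0, 0, 0, 0]
}}

```text
time_s: 6.63
ee_pos: [512.7, -166.0, 187.3]
ee_rot: [1.415, 1.061, -1.414]
contact_force: [-0.5, 0.4, -3.9]
opening: 0.15
```

```bash
python3 st.py
```

```text
t 6.63 pos [ 512.7 -166.   187.3] F stand x,y,z: -0.6 0.2 -3.9 M [ 0.03  0.04 -0.03] op 0.150
```

{"api": "step_arm", "payload": {
  "motion": [1, -2.8, 1.1, 0, 0, 1, -2.8, 1.1, 0, 0, 1, -2.8, 1.1, 0, 0, 1, 0, 0, 0, 0, 1, 0, 0, 0, 0]
}}

```text
time_s: 7.05
ee_pos: [515.9, -166.9, 195.8]
ee_rot: [1.415, 1.061, -1.414]
contact_force: [0.3, 0.2, -3.3]
opening: 0.151
```

```bash
python3 st.py; python3 - <<'E'
from h import *
s,o=snap("wrist","w4");s,o=snap("scene","s4")
x0,y0,w,h=(150,140,150,150)
cv2.imwrite("pics/s4c.png",cv2.resize(s["color"][y0:y0+h,x0:x0+w,::-1],None,fx=4,fy=4,interpolation=cv2.INTER_CUBIC))
E
```

```text
t 7.05 pos [ 515.9 -166.9  195.8] F stand x,y,z: 0.2 0.3 -3.3 M [ 0.06 -0.01  0.01] op 0.151
```

View pics/w4.png

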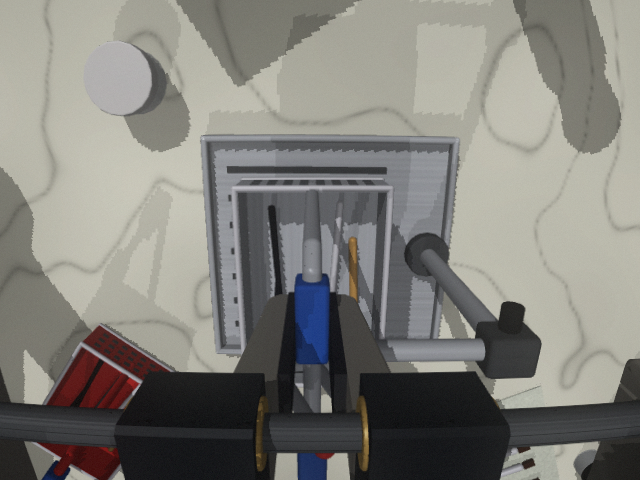

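View pics/s4c.png

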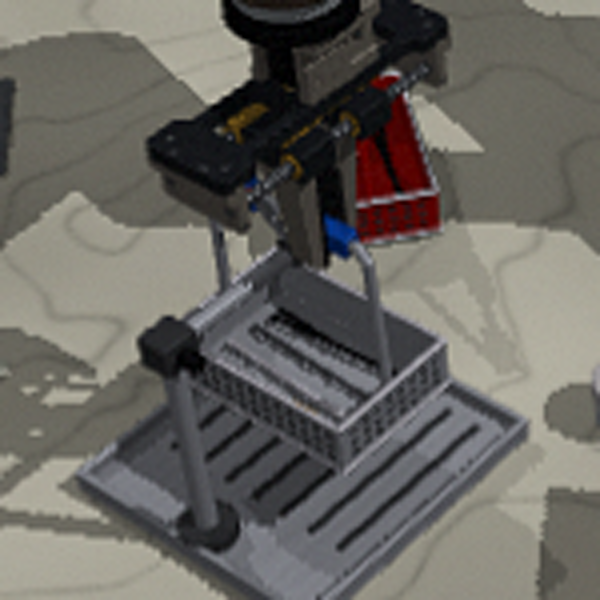

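The basket is held in the jaws: the sleeve is at (312,315) in the wrist view and the tray still looks level. The side force is close to zero, so I'll keep going along the lean.

{"api": "step_arm", "payload": {
  "motion": [1, -2.8, 1.1, 0, 0, 1, -2.8, 1.1, 0, 0, 1, -2.8, 1.1, 0, 0, 1, 0, 0, 0, 0, 1, 0, 0, 0, 0]
}}

```text
time_s: 7.57
ee_pos: [519.1, -167.8, 204.2]
ee_rot: [1.415, 1.061, -1.414]
contact_force: [0.8, 0.2, -3.2]
opening: 0.146
```

```bash
python3 st.py
```

```text
t 7.57 pos [ 519.1 -167.8  204.2] F stand x,y,z: 0.7 0.4 -3.2 M [0.06 0.02 0.01] op 0.146
```

{"api": "step_arm", "payload": {
  "motion": [1, -2.8, 1.1, 0, 0, 1, -2.8, 1.1, 0, 0, 1, -2.8, 1.1, 0, 0, 1, 0, 0, 0, 0, 1, 0, 0, 0, 0]
}}

```text
time_s: 7.98
ee_pos: [522.3, -168.8, 212.6]
ee_rot: [1.415, 1.061, -1.414]
contact_force: [0.7, -1.0, -4.4]
opening: 0.15
```

```bash
python3 st.py
```

```text
t 7.98 pos [ 522.3 -168.8  212.6] F stand x,y,z: 0.9 -0.8 -4.4 M [ 0.07  0.06 -0.02] op 0.150
```

{"api": "step_arm", "payload": {
  "motion": [1, -2.8, 1.2, 0, 0, 1, -2.8, 1.2, 0, 0, 1, -2.8, 1.2, 0, 0, 1, 0, 0, 0, 0, 1, 0, 0, 0, 0]
}}

```text
time_s: 8.4
ee_pos: [525.7, -169.8, 221.0]
ee_rot: [1.415, 1.061, -1.414]
contact_force: [0.4, 0.6, -4.9]
opening: 0.149
```

```bash
python3 st.py
```

```text
t 8.40 pos [ 525.7 -169.8  221. ] F stand x,y,z: 0.2 0.7 -4.9 M [0.07 0.04 0.01] op 0.149
```

{"api": "step_arm", "payload": {
  "motion": [1, -2.8, 1.1, 0, 0, 1, -2.8, 1.1, 0, 0, 1, -2.8, 1.1, 0, 0, 1, 0, 0, 0, 0, 1, 0, 0, 0, 0]
}}

```text
time_s: 8.82
ee_pos: [528.9, -170.7, 229.5]
ee_rot: [1.415, 1.061, -1.414]
contact_force: [0.3, 0.2, -4.2]
opening: 0.146
```

```bash
python3 st.py
```

```text
t 8.82 pos [ 528.9 -170.7  229.5] F stand x,y,z: 0.3 0.3 -4.2 M [0.02 0.01 0.01] op 0.146
```

{"api": "step_arm", "payload": {
  "motion": [1, -2.8, 1.1, 0, 0, 1, -2.8, 1.1, 0, 0, 1, -2.8, 1.1, 0, 0, 1, 0, 0, 0, 0, 1, 0, 0, 0, 0]
}}

```text
time_s: 9.23
ee_pos: [532.1, -171.6, 237.8]
ee_rot: [1.415, 1.061, -1.414]
contact_force: [0.6, -0.2, -5.9]
opening: 0.153
```

{"api": "step_arm", "payload": {
  "motion": [1, -2.6, 1.0, 0, 0, 1, -2.6, 1.0, 0, 0, 1, -2.6, 1.0, 0, 0, 1, 0, 0, 0, 0, 1, 0, 0, 0, 0]
}}

```text
time_s: 9.65
ee_pos: [534.9, -172.4, 245.5]
ee_rot: [1.415, 1.061, -1.414]
contact_force: [0.4, 0.2, -3.8]
opening: 0.145
```

```bash
python3 st.py;  python3 - <<'E'
from h import *
s,o=snap("wrist","w5");s,o=snap("scene","s5")
x0,y0,w,h=(150,140,150,150)
cv2.imwrite("pics/s5c.png",cv2.resize(s["color"][y0:y0+h,x0:x0+w,::-1],None,fx=4,fy=4,interpolation=cv2.INTER_CUBIC))
T=campose(s);P=cloud(s,T)
th=np.radians(-16.2); ex=np.array([np.cos(th),np.sin(th)]); ey=np.array([-ex[1],ex[0]]); c=np.array([502,-193.5])
q=np.concatenate([(P[:,:,:2]-c)@np.c_[ex,ey],P[:,:,2:]],2)
# arm/clamp lower surface: points at |y|<15 x -15..90, z 120..215
k=(abs(q[...,1])<16)&(q[...,0]>-25)&(q[...,0]<90)&(q[...,2]>140)&(q[...,2]<215)
z=q[k]; print(len(z),z[np.argsort(z[:,2])][::8].round(0).tolist())
E
```

```text
t 9.65 pos [ 534.9 -172.4  245.5] F stand x,y,z: 0.4 0.3 -3.8 M [ 0.03  0.05 -0.  ] op 0.145
309 [[75.0, -9.0, 140.0], [-22.0, -4.0, 142.0], [75.0, -15.0, 143.0], [78.0, -15.0, 146.0], [77.0, -2.0, 149.0], [-22.0, 7.0, 151.0], [77.0, 13.0, 155.0], [79.0, 2.0, 156.0], [81.0, -3.0, 158.0], [19.0, 1.0, 172.0], [25.0, 0.0, 175.0], [60.0, 4.0, 176.0], [54.0, 1.0, 177.0], [65.0, 6.0, 178.0], [64.0, 2.0, 178.0], [81.0, -2.0, 179.0], [27.0, -7.0, 180.0], [41.0, -7.0, 180.0], [18.0, 1.0, 180.0], [68.0, 2.0, 181.0], [52.0, -0.0, 181.0], [25.0, -6.0, 182.0], [34.0, 0.0, 182.0], [47.0, -4.0, 182.0], [-3.0, 8.0, 182.0], [85.0, -1.0, 183.0], [55.0, 4.0, 183.0], [27.0, 0.0, 183.0], [54.0, -4.0, 184.0], [79.0, -2.0, 184.0], [84.0, -1.0, 185.0], [13.0, 4.0, 185.0], [65.0, 4.0, 186.0], [-0.0, 2.0, 188.0], [-6.0, 0.0, 189.0], [10.0, -4.0, 192.0], [-8.0, -1.0, 194.0], [15.0, 2.0, 202.0], [-3.0, -1.0, 207.0]]
```

View pics/w5.png

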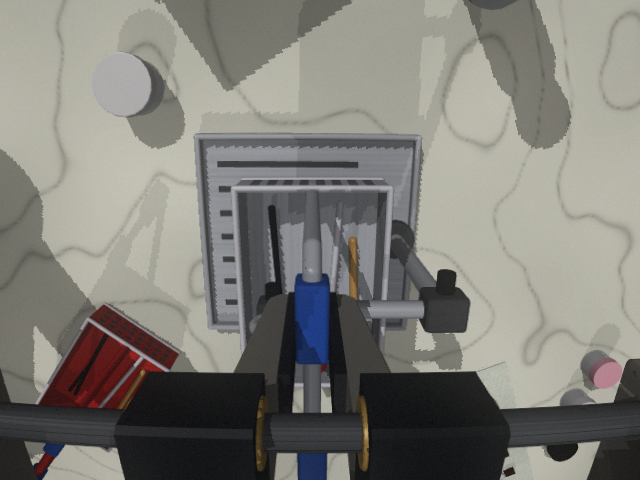

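View pics/s5c.png

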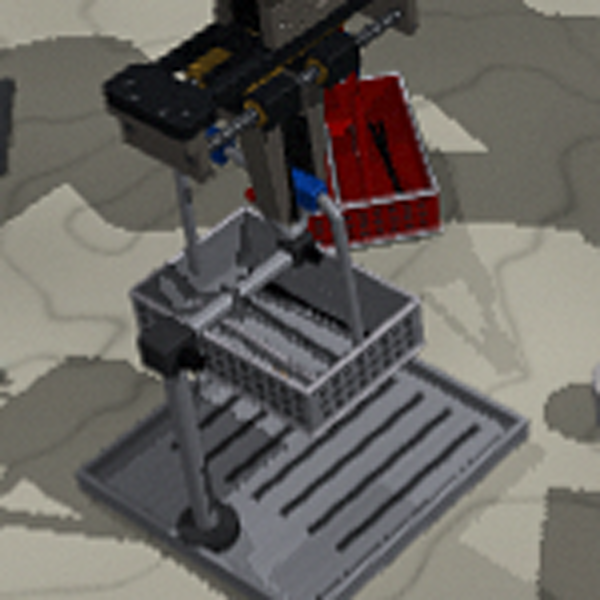

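{"api": "step_arm", "payload": {
  "motion": [1, -1, -3, 0, 0, 1, -1, -4, 0, 0, 1, 0, -5, 0, 0, 1, 0, -5, 0, 0, 1, 0, -5, 0, 0, 1, 0, 0, 0, 0]
}}

```text
time_s: 10.25
ee_pos: [512.6, -165.8, 247.2]
ee_rot: [1.414, 1.062, -1.415]
contact_force: [0.8, -0.7, -4.6]
opening: 0.144
```

```bash
python3 st.py
```

```text
t 10.25 pos [ 512.6 -165.8  247.2] F stand x,y,z: 0.9 -0.5 -4.6 M [ 0.03 -0.2   0.04] op 0.144
```

{"api": "step_arm", "payload": {
  "motion": [1, 0, -8, 0, 0, 1, 0, -10, 0, 0, 1, 0, -12, 0, 0, 1, 0, -12, 0, 0, 1, 0, -12, 0, 0, 1, 0, -12, 0, 0, 1, 0, -8, 0, 0, 1, 0, -4, 0, 0, 1, 0, 0, 0, 0]
}}

```text
time_s: 11.0
ee_pos: [438.1, -144.2, 247.3]
ee_rot: [1.415, 1.061, -1.415]
contact_force: [0.4, 0.7, -3.8]
opening: 0.146
```

```bash
python3 st.py;  python3 - <<'E'
from h import *
s,o=snap("wrist","w6");s,o=snap("scene","s6")
E
```

```text
t 11.00 pos [ 438.1 -144.2  247.3] F stand x,y,z: 0.2 0.7 -3.8 M [-0.   -0.18  0.08] op 0.146
```

View pics/s6.png

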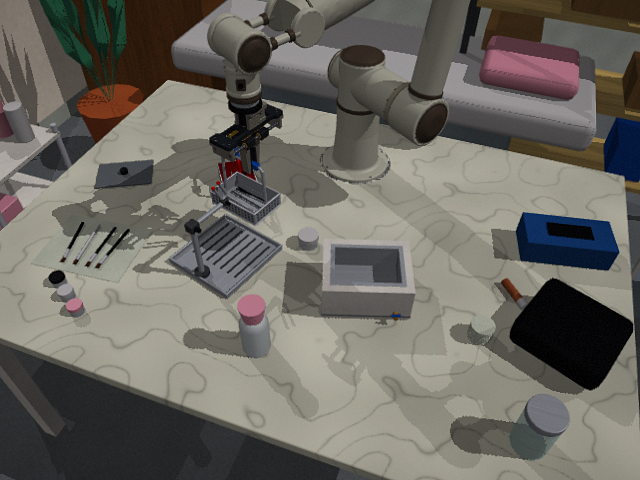

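View pics/w6.png

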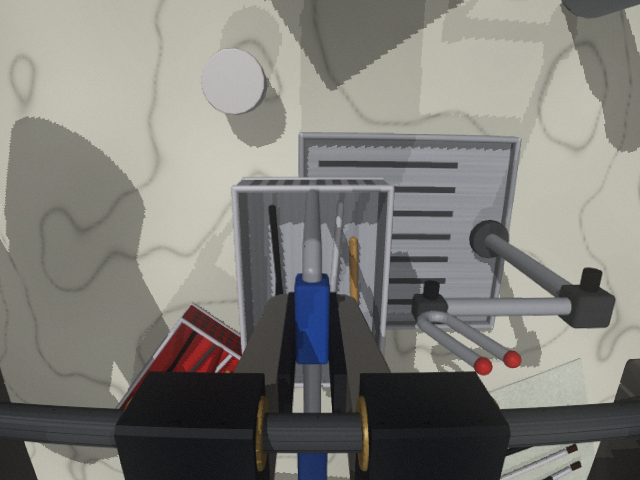

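{"api": "step_arm", "payload": {
  "motion": [1, -6, 0, 0, 0, 1, -9, 0, 0, 0, 1, -9, 0, 0, 0, 1, -8, 0, 0, 0, 1, -3, 0, -5, 0, 1, 0, -1, -12, 0, 1, 0, -2, -18, 0, 1, 0, -2, -24, 0, 1, 0, -2, -24, 0, 1, 0, -2, -24, 0]
}}

```text
time_s: 11.93
ee_pos: [460.2, -37.8, 282.6]
ee_rot: [1.415, 1.061, -1.414]
contact_force: [0.2, -0.3, -3.8]
opening: 0.151
```

{"api": "step_arm", "payload": {
  "motion": [1, 0, -3, -24, 0, 1, 0, -3, -24, 0, 1, 0, -3, -24, 0, 1, 0, -3, -24, 0, 1, 0, -3, -24, 0, 1, 0, -3, -24, 0, 1, 0, -3, -24, 0, 1, 0, -3, -24, 0, 1, 0, -3, -20, 0, 1, 0, -2, -15, 0]
}}

```text
time_s: 12.77
ee_pos: [495.5, 189.3, 282.5]
ee_rot: [1.414, 1.063, -1.413]
contact_force: [-0.5, -0.8, -4.7]
opening: 0.149
```

{"api": "step_arm", "payload": {
  "motion": [1, 0, -1, -8, 0, 1, 0, 0, -4, 0, 1, 0, 0, 0, -0.06, 1, 0, 0, 0, -0.08, 1, 0, 0, 0, -0.08, 1, 0, 0, 0, -0.08, 1, 0, 0, 0, -0.08, 1, 0, 0, 0, -0.08, 1, 0, 0, 0, -0.08, 1, 0, 0, 0, -0.06]
}}

```text
time_s: 13.6
ee_pos: [497.9, 197.9, 282.3]
ee_rot: [0.97, 1.344, -0.971]
contact_force: [-0.4, 0.8, -3.9]
opening: 0.151
```

```bash
python3 st.py;  python3 - <<'E'
from h import *
s,o=snap("wrist","w7"); print(R.from_rotvec(o["ee_rot"]).as_matrix().round(4))
E
```

```text
t 13.60 pos [497.9 197.9 282.3] F stand x,y,z: -0.6 0.7 -3.9 M [ 0.1   0.09 -0.03] op 0.151
[[-1.000e-04  9.493e-01  3.143e-01]
 [-5.000e-04  3.143e-01 -9.493e-01]
 [-1.000e+00 -3.000e-04  4.000e-04]]
```

View pics/w7.png

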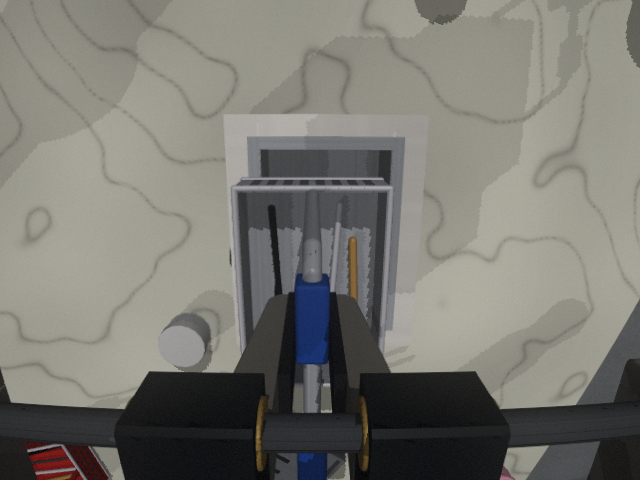

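```bash
cat > al.py <<'E'
from h import *
import sys
s,o,W=load(sys.argv[1]); T=np.array(s["T_tool_cam"]); P=cloud(s,T)
zc=o["ee_pos"][2]-105
def edges(m,name):
    q=P[m]; r=cv2.minAreaRect(q[:,1:].astype(np.float32)); print(name,len(q),"x",np.median(q[:,0]).round(1),"rect",np.round(r[0],1),np.round(r[1],1),round(r[2],2))
    return q
hsv=cv2.cvtColor(s["color"],cv2.COLOR_RGB2HSV)
X=P[...,0]
# basket rim
xr=17.5*-1+105
m=(abs(X-xr)<4)&(abs(P[...,1])<70)&(P[...,2]<60)
q=edges(m,"basket rim")
print("  y edges",np.percentile(q[:,1],[0.5,99.5]).round(1)," zmin",np.percentile(q[:,2],[.5,2]).round(1))
for z0 in (-40,-30,-20,-10,0):
    k=abs(q[:,2]-z0)<3
    if k.sum(): print("   z",z0,"y",q[k,1].min().round(1),q[k,1].max().round(1))
n,l,st,c=cv2.connectedComponentsWithStats((abs(X-zc)<5).astype(np.uint8))
i=1+np.argmax(st[1:,4]); q=edges(l==i,"cleaner top")
print("  zmin",np.percentile(q[:,2],[.2,1]).round(1))
for z0 in range(-100,60,10):
    k=abs(q[:,2]-z0)<2
    if k.sum():
        y=np.sort(q[k,1]); g=np.argmax(np.diff(y)); print("   z",z0,"outer",y[0].round(1),y[-1].round(1),"gap",y[g].round(1),y[g+1].round(1))
E
python3 al.py w7; python3 tf.py w7|head -1
```

```text
basket rim 3229 x 86.8 rect [1.6 7.5] [104.8 105.1] 0.11
  y edges [-50.6  53.6]  zmin [-45.  -44.6]
   z -40 y -50.6 53.8
   z -30 y -50.5 53.4
   z -20 y -50.6 53.6
   z -10 y -50.4 53.3
   z 0 y -50.8 53.5
cleaner top 14604 x 177.0 rect [12.9 18.2] [171.3 216.1] 0.15
  zmin [-89.7 -89.5]
   z -90 outer -70.9 97.8 gap 95.0 96.2
   z -80 outer -72.5 97.7 gap -0.0 0.8
   z -70 outer -72.0 98.1 gap -53.4 -52.6
   z -60 outer -71.7 98.2 gap 31.0 32.7
   z -50 outer -71.6 98.1 gap -41.6 68.3
   z -40 outer -71.8 97.8 gap -41.6 68.2
   z -30 outer -71.7 97.6 gap -63.8 68.3
   z -20 outer -71.5 97.4 gap -69.3 72.1
   z -10 outer -71.8 97.6 gap -69.2 72.1
   z 0 outer -71.9 97.3 gap -68.9 71.9
   z 10 outer -71.5 98.2 gap -68.5 71.7
   z 20 outer -71.3 98.1 gap -69.0 72.2
   z 30 outer -71.8 98.0 gap -68.8 71.8
   z 40 outer -71.4 97.7 gap -68.4 72.4
   z 50 outer -71.9 97.6 gap -69.1 72.2
tool frame sleeve: top x -26.0  y -5.32..7.83 mid 1.26 med 1.34 z -22.6..11.2
```

{"api": "step_arm", "payload": {
  "motion": [1, 0, 5.5, -6.5, 0, 1, 0, 6, -6.3, 0, 1, 8, 0, 0, 0, 1, 12, 0, 0, 0, 1, 10, 0, 0, 0, 1, 5, 0, 0, 0, 1, 0, 0, 0, 0, 1, 0, 0, 0, 0, 1, 0, 0, 0, 0]
}}

```text
time_s: 14.4
ee_pos: [505.1, 214.4, 247.6]
ee_rot: [0.973, 1.342, -0.972]
contact_force: [-0.3, -0.2, -3.3]
opening: 0.153
```

```bash
python3 st.py;  python3 - <<'E'
from h import *
s,o=snap("wrist","w8"); print(R.from_rotvec(o["ee_rot"]).as_matrix().round(4))
s,o=snap("scene","s8")
x0,y0,w,h=(290,180,160,150)
cv2.imwrite("pics/s8c.png",cv2.resize(s["color"][y0:y0+h,x0:x0+w,::-1],None,fx=4,fy=4,interpolation=cv2.INTER_CUBIC))
E
python3 al.py w8; python3 tf.py w8|head -1
```

```text
t 14.40 pos [505.1 214.4 247.6] F stand x,y,z: -0.3 -0.3 -3.3 M [0.06 0.08 0.04] op 0.153
[[ 8.000e-04  9.503e-01  3.115e-01]
 [ 0.000e+00  3.115e-01 -9.503e-01]
 [-1.000e+00  8.000e-04  2.000e-04]]
basket rim 3227 x 86.8 rect [1.6 7.4] [105.  105.1] 0.04
  y edges [-50.6  53.7]  zmin [-45.  -44.6]
   z -40 y -50.7 53.6
   z -30 y -50.6 53.4
   z -20 y -50.4 53.5
   z -10 y -50.3 53.7
   z 0 y -50.1 54.0
cleaner top 19318 x 142.3 rect [ 0.9 28.5] [210.4 170.9] 89.99
  zmin [-76.6 -75.9]
   z -70 outer -84.0 85.7 gap 0.8 1.6
   z -60 outer -84.0 85.9 gap 2.3 3.1
   z -50 outer -83.9 85.7 gap 0.8 1.6
   z -40 outer -84.5 85.5 gap -54.0 56.3
   z -30 outer -84.1 85.5 gap -61.9 65.0
   z -20 outer -84.1 85.1 gap -61.6 64.8
   z -10 outer -84.5 86.0 gap -61.5 64.7
   z 0 outer -83.5 86.1 gap -61.4 65.3
   z 10 outer -84.4 86.1 gap -61.7 65.1
   z 20 outer -84.1 86.0 gap -61.6 64.8
   z 30 outer -84.0 85.6 gap -61.3 64.8
   z 40 outer -84.2 85.8 gap -62.0 65.2
   z 50 outer -84.0 86.2 gap -62.0 64.7
tool frame sleeve: top x -26.0  y -5.31..7.87 mid 1.28 med 1.34 z -22.6..11.4
```

View pics/w8.png

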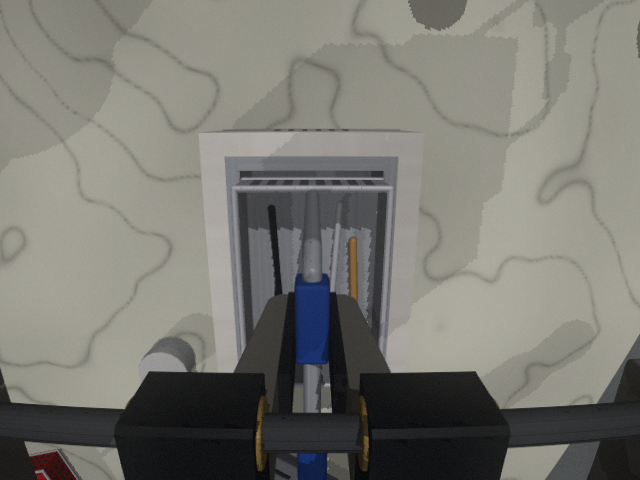

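View pics/s8c.png

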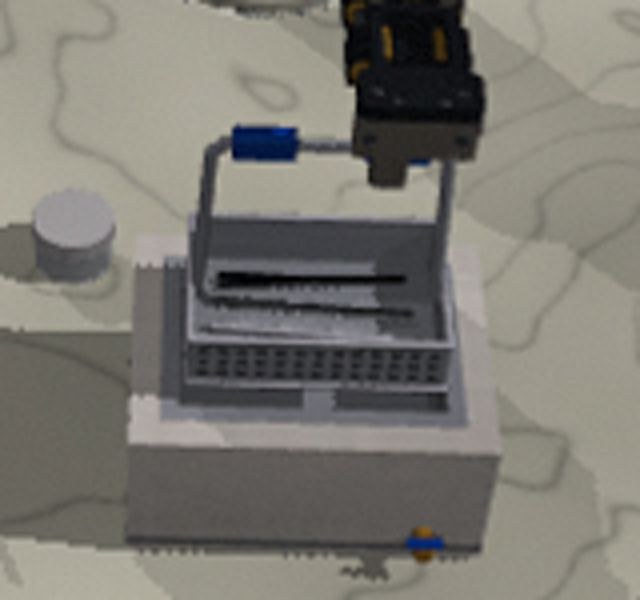

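```bash
python3 - <<'E'
from h import *
for t in ("w3","w8"):
    s,o,W=load(t); P=cloud(s,np.array(s["T_tool_cam"]))
    m=(abs(P[...,0]-87.5)<5)&(abs(P[...,1])<56)&(P[...,2]<60)&((abs(P[...,1]-1.5)>49)|(P[...,2]<-42))
    q=P[m]; A=np.c_[q[:,1:],np.ones(len(q))]; print(t,len(q),np.linalg.lstsq(A,q[:,0],rcond=None)[0])
E
```

```text
w3 2165 [ 7.53814069e-04 -3.91043585e-04  8.75783909e+01]
w8 2072 [-1.63650241e-03  2.21307930e-03  8.67137386e+01]
```

{"api": "step_arm", "payload": {
  "motion": [1, 0, -0.5, 0.5, 0, 1, 0, 0, 0, 0, 1, 4, 0, 0, 0, 1, 5, 0, 0, 0, 1, 5, 0, 0, 0, 1, 5, 0, 0, 0, 1, 3, 0, 0, 0, 1, 0, 0, 0, 0]
}}

```text
time_s: 15.17
ee_pos: [503.7, 213.7, 223.8]
ee_rot: [0.971, 1.344, -0.974]
contact_force: [-0.3, -0.2, -5.2]
opening: 0.147
```

```bash
python3 st.py;  python3 - <<'E'
from h import *
s,o=snap("wrist","w9"); print(R.from_rotvec(o["ee_rot"]).as_matrix().round(4))
E
python3 al.py w9
```

```text
t 15.17 pos [503.7 213.7 223.8] F stand x,y,z: -0.2 -0.2 -5.2 M [ 0.06  0.19 -0.  ] op 0.147
[[-2.300e-03  9.502e-01  3.117e-01]
 [-4.000e-04  3.117e-01 -9.502e-01]
 [-1.000e+00 -2.300e-03 -3.000e-04]]
basket rim 3238 x 86.8 rect [1.5 7.4] [104.7 105.1] 0.03
  y edges [-50.7  53.5]  zmin [-45.  -44.6]
   z -40 y -50.4 53.7
   z -30 y -50.3 53.4
   z -20 y -50.4 53.4
   z -10 y -50.7 53.4
   z 0 y -50.8 53.1
cleaner top 23650 x 118.5 rect [ 2.6 20.3] [193.9 170.9] 89.99
  zmin [-76.6 -76. ]
   z -70 outer -82.6 87.0 gap 1.6 2.3
   z -60 outer -82.0 87.8 gap 12.0 12.7
   z -50 outer -82.0 87.8 gap 65.9 66.7
   z -40 outer -82.8 87.4 gap -52.1 57.9
   z -30 outer -82.8 87.4 gap -57.4 60.0
   z -20 outer -82.2 87.5 gap -57.3 59.7
   z -10 outer -82.1 87.7 gap -57.1 60.2
   z 0 outer -82.2 87.3 gap -56.8 60.0
   z 10 outer -82.4 87.3 gap -56.7 59.6
   z 20 outer -82.4 87.6 gap -56.9 59.8
   z 30 outer -82.4 87.1 gap -57.2 60.2
   z 40 outer -82.8 87.0 gap -56.9 60.0
   z 50 outer -82.8 87.1 gap -56.8 59.7
```

View pics/w9.png

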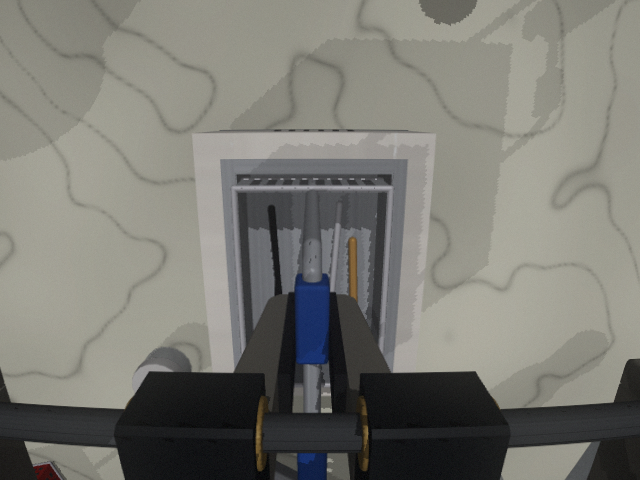

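{"api": "step_arm", "payload": {
  "motion": [1, 0, 0.9, 0.5, 0, 1, 4, 0, 0, 0, 1, 6, 0, 0, 0, 1, 6, 0, 0, 0, 1, 6, 0, 0, 0, 1, 6, 0, 0, 0, 1, 3, 0, 0, 0, 1, 0, 0, 0, 0, 1, 0, 0, 0, 0]
}}

```text
time_s: 15.97
ee_pos: [505.4, 213.6, 193.9]
ee_rot: [0.972, 1.343, -0.973]
contact_force: [-0.5, 0.1, -3.3]
opening: 0.15
```

```bash
python3 st.py;  python3 - <<'E'
from h import *
s,o=snap("wrist","w10"); print(R.from_rotvec(o["ee_rot"]).as_matrix().round(4))
E
python3 al.py w10
```

```text
t 15.97 pos [505.4 213.6 193.9] F stand x,y,z: -0.5 -0.0 -3.3 M [ 0.06  0.11 -0.02] op 0.150
[[-5.000e-04  9.502e-01  3.117e-01]
 [-1.000e-04  3.117e-01 -9.502e-01]
 [-1.000e+00 -5.000e-04 -0.000e+00]]
basket rim 20518 x 88.3 rect [ 0.  -8.7] [137.4 140. ] 90.0
  y edges [-69.6  69.7]  zmin [-77.2 -76.3]
   z -40 y -70.0 69.8
   z -30 y -69.8 70.0
   z -20 y -70.0 70.0
   z -10 y -70.0 69.9
   z 0 y -69.9 69.7
cleaner top 29562 x 88.6 rect [0.8 9.6] [171.3 174.1] 0.03
  zmin [-77.3 -76.7]
   z -70 outer -83.9 86.1 gap 35.8 36.5
   z -60 outer -84.4 85.5 gap 75.8 76.5
   z -50 outer -84.3 85.7 gap 0.9 1.5
   z -40 outer -84.2 86.0 gap -54.0 56.0
   z -30 outer -84.2 86.0 gap -54.0 56.0
   z -20 outer -84.0 85.9 gap -53.9 55.9
   z -10 outer -83.9 85.6 gap -53.8 55.9
   z 0 outer -84.3 85.7 gap -53.8 55.9
   z 10 outer -84.4 85.7 gap -53.5 55.9
   z 20 outer -84.6 86.0 gap -53.9 55.9
   z 30 outer -84.0 85.6 gap -53.7 56.0
   z 40 outer -83.5 85.8 gap -53.9 56.0
   z 50 outer -83.7 85.9 gap -54.0 55.8
```

View pics/w10.png

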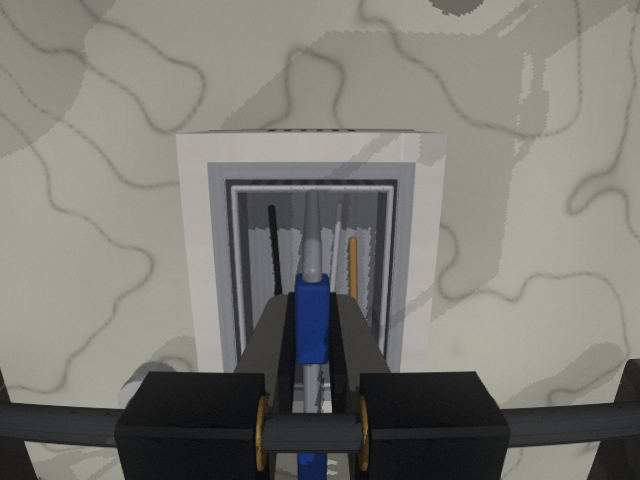

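{"api": "step_arm", "payload": {
  "motion": [1, 0, -0.4, 0, 0, 1, 3, 0, 0, 0, 1, 4, 0, 0, 0, 1, 4, 0, 0, 0, 1, 3, 0, 0, 0, 1, 2, 0, 0, 0, 1, 0, 0, 0, 0, 1, 0, 0, 0, 0]
}}

```text
time_s: 16.68
ee_pos: [505.0, 213.5, 178.0]
ee_rot: [0.972, 1.343, -0.973]
contact_force: [-0.6, -0.0, -4.3]
opening: 0.149
```

```bash
python3 st.py
```

```text
t 16.68 pos [505.  213.5 178. ] F stand x,y,z: -0.6 -0.2 -4.3 M [ 0.05  0.01 -0.03] op 0.149
```

{"api": "step_arm", "payload": {
  "motion": [1, 1, 0, 0, 0, 1, 1, 0, 0, 0, 1, 0, 0, 0, 0, 1, 0, 0, 0, 0]
}}

```text
time_s: 17.02
ee_pos: [505.1, 213.5, 176.2]
ee_rot: [0.973, 1.343, -0.973]
contact_force: [0.4, -0.4, -4.6]
opening: 0.149
```

```bash
python3 st.py
```

```text
t 17.02 pos [505.1 213.5 176.2] F stand x,y,z: 0.5 -0.3 -4.6 M [ 0.07  0.11 -0.01] op 0.149
```

{"api": "step_arm", "payload": {
  "motion": [1, 0.7, 0, 0, 0, 1, 0.7, 0, 0, 0, 1, 0.6, 0, 0, 0, 1, 0, 0, 0, 0, 1, 0, 0, 0, 0]
}}

```text
time_s: 17.43
ee_pos: [505.0, 213.5, 174.1]
ee_rot: [0.972, 1.343, -0.973]
contact_force: [-0.5, 0.1, -3.8]
opening: 0.144
```

```bash
python3 st.py
```

```text
t 17.43 pos [505.  213.5 174.1] F stand x,y,z: -0.5 -0.1 -3.8 M [0.1  0.06 0.04] op 0.144
```

{"api": "step_arm", "payload": {
  "motion": [1, 0.5, 0, 0, 0, 1, 0.5, 0, 0, 0, 1, 0, 0, 0, 0, 1, 0, 0, 0, 0]
}}

```text
time_s: 17.77
ee_pos: [505.1, 213.5, 173.2]
ee_rot: [0.973, 1.343, -0.973]
contact_force: [0.5, 0.2, -4.2]
opening: 0.15
```

```bash
python3 st.py
```

```text
t 17.77 pos [505.1 213.5 173.2] F stand x,y,z: 0.4 0.4 -4.2 M [0.05 0.1  0.02] op 0.150
```

{"api": "step_arm", "payload": {
  "motion": [1, 0.5, 0, 0, 0, 1, 0.5, 0, 0, 0, 1, 0, 0, 0, 0, 1, 0, 0, 0, 0]
}}

```text
time_s: 18.1
ee_pos: [505.2, 213.9, 172.8]
ee_rot: [0.973, 1.343, -0.972]
contact_force: [-1.7, 2.2, 1.3]
opening: 0.149
```

```bash
python3 st.py
```

```text
t 18.10 pos [505.2 213.9 172.8] F stand x,y,z: -2.2 1.6 1.3 M [ 0.3   0.43 -0.07] op 0.149
```

{"api": "step_arm", "payload": {
  "motion": [1, 0.4, 0, 0, 0, 1, 0.4, 0, 0, 0, 1, 0, 0, 0, 0, 1, 0, 0, 0, 0]
}}

```text
time_s: 18.43
ee_pos: [505.3, 214.1, 172.6]
ee_rot: [0.974, 1.343, -0.971]
contact_force: [-4.7, 3.5, 5.3]
opening: 0.15
```

```bash
python3 st.py
```

```text
t 18.43 pos [505.3 214.1 172.6] F stand x,y,z: -5.5 2.0 5.3 M [ 0.42  0.86 -0.03] op 0.150
```

{"api": "step_arm", "payload": {
  "motion": [1, -0.4, 0, 0, 0, 1, -0.4, 0, 0, 0, 1, 0, 0, 0, 0, 1, 0, 0, 0, 0]
}}

```text
time_s: 18.77
ee_pos: [505.3, 214.0, 172.7]
ee_rot: [0.974, 1.343, -0.972]
contact_force: [-3.8, 4.9, 4.7]
opening: 0.149
```

```bash
python3 st.py; python3 - <<'E'
from h import *
s,o=snap("wrist","w11");s,o=snap("scene","s11")
x0,y0,w,h=(290,180,160,150)
cv2.imwrite("pics/s11c.png",cv2.resize(s["color"][y0:y0+h,x0:x0+w,::-1],None,fx=4,fy=4,interpolation=cv2.INTER_CUBIC))
E
```

```text
t 18.77 pos [505.3 214.  172.7] F stand x,y,z: -5.0 3.6 4.7 M [ 0.65  0.66 -0.03] op 0.149
```

View pics/w11.png

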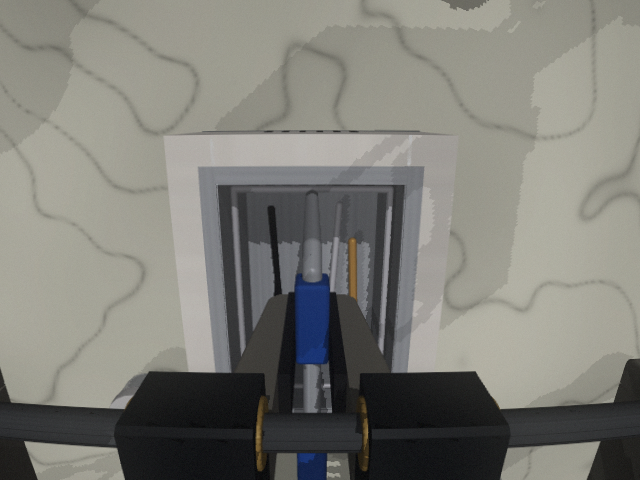

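View pics/s11c.png

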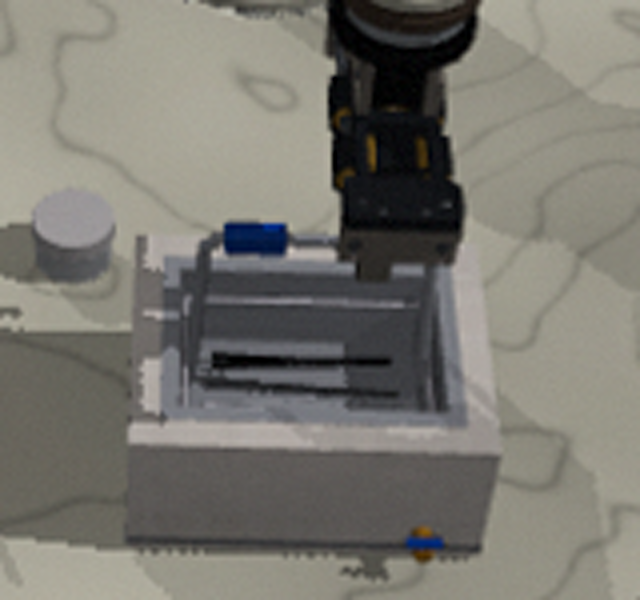

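The basket stands in the tank, with the rim inside the walls at about (232–392,190) in the wrist view. It's still pressing slightly on the floor, so I'll ease up a little before letting go.

{"api": "step_arm", "payload": {
  "motion": [1, -0.4, 0, 0, 0, 1, 0, 0, 0, 0, 1, 0, 0, 0, 0]
}}

```text
time_s: 19.12
ee_pos: [505.3, 213.8, 172.9]
ee_rot: [0.973, 1.342, -0.972]
contact_force: [-2.1, 4.7, 4.8]
opening: 0.149
```

```bash
python3 st.py
```

```text
t 19.12 pos [505.3 213.8 172.9] F stand x,y,z: -3.3 3.9 4.8 M [ 0.69  0.55 -0.06] op 0.149
```

{"api": "step_arm", "payload": {
  "motion": [1, -0.4, 0, 0, 0, 1, 0, 0, 0, 0, 1, 0, 0, 0, 0]
}}

```text
time_s: 19.37
ee_pos: [505.3, 213.6, 173.0]
ee_rot: [0.973, 1.342, -0.972]
contact_force: [-1.0, 3.5, 2.3]
opening: 0.149
```

```bash
python3 st.py
```

```text
t 19.37 pos [505.3 213.6 173. ] F stand x,y,z: -1.9 3.1 2.3 M [ 0.7   0.31 -0.06] op 0.149
```

{"api": "step_arm", "payload": {
  "motion": [1, -0.3, 0, 0, 0, 1, 0, 0, 0, 0, 0.69, 0, 0, 0, 0, 0.66, 0, 0, 0, 0, 0.6, 0, 0, 0, 0, 0.5, 0, 0, 0, 0, 0.4, 0, 0, 0, 0, 0.4, 0, 0, 0, 0, 0.4, 0, 0, 0, 0]
}}

```text
time_s: 20.12
ee_pos: [505.1, 213.4, 173.2]
ee_rot: [0.972, 1.343, -0.973]
contact_force: [-0.4, 0.4, -1.0]
opening: 0.299
```

```bash
python3 st.py; python3 - <<'E'
from h import *
s,o=snap("wrist","w12")
E
python3 tf.py w12
```

```text
t 20.12 pos [505.1 213.4 173.2] F stand x,y,z: -0.5 0.2 -1.0 M [-0.06  0.04 -0.01] op 0.299
tool frame sleeve: top x -25.3  y -4.98..7.96 mid 1.49 med 1.35 z -23.4..10.6
tool frame sleeve: top x -25.3  y -5.27..7.81 mid 1.27 med 1.32 z 60.9..77.5
[[-1.000e-04  9.502e-01  3.117e-01]
 [-2.000e-04  3.117e-01 -9.502e-01]
 [-1.000e+00 -2.000e-04  2.000e-04]]
```

View pics/w12.png

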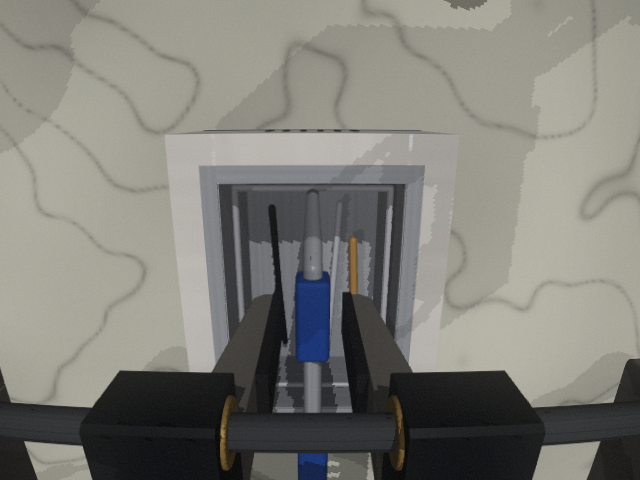

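The jaws have released either side of the sleeve at (313,315), and the basket hasn't moved. I'll open wider and go straight up.

{"api": "step_arm", "payload": {
  "motion": [-0.2, 0, 0, 0, 0, -0.2, 0, 0, 0, 0, -0.2, 0, 0, 0, 0, -0.2, -4, 0, 0, 0, -0.2, -10, 0, 0, 0, -0.2, -16, 0, 0, 0, -0.2, -20, 0, 0, 0, -0.2, -25, 0, 0, 0, -0.2, -25, 0, 0, 0, -0.2, -20, 0, 0, 0]
}}

```text
time_s: 21.0
ee_pos: [505.6, 213.6, 296.6]
ee_rot: [0.974, 1.341, -0.97]
contact_force: [0.0, -0.2, -0.2]
opening: 0.598
```

{"api": "step_arm", "payload": {
  "motion": [-0.2, -15, 0, 0, 0, -0.2, -5, 0, 0, 0, -0.2, 0, 0, 0, 0, -0.2, 0, 0, 0, 0]
}}

```text
time_s: 21.33
ee_pos: [505.0, 213.5, 313.0]
ee_rot: [0.972, 1.343, -0.973]
contact_force: [-0.1, 0.1, -0.5]
opening: 0.6
```

```bash
python3 st.py; python3 - <<'E'
from h import *
s,o=snap("wrist","w13");W=campose(s,o);P=cloud(s,W)
z=P[...,2]
th=np.radians(18.25); A=np.array([[np.cos(th),np.sin(th)],[-np.sin(th),np.cos(th)]]).T
q=np.concatenate([(P[...,:2]-[514.6,186])@A,z[...,None]],2)
m=(abs(z-85)<7)&(abs(q[...,0])<54)&(abs(q[...,1])<78); k=q[m]
print("rim",len(k),np.linalg.lstsq(np.c_[k[:,:2],np.ones(len(k))],k[:,2],rcond=None)[0],np.percentile(k,[1,99],axis=0).round(1).tolist())
s,o=snap("scene","s13")
E
python3 meas.py w13
```

```text
t 21.33 pos [505.  213.5 313. ] F stand x,y,z: -0.1 0.1 -0.5 M [-0.03  0.    0.02] op 0.600
rim 2395 [1.58637592e-03 8.73764107e-03 8.50356499e+01] [[-53.8, -77.6, 78.3], [53.1, 73.7, 88.1]]
blue [303 206  19  50 891] [312.2 231. ] med [504.5 220.5 197.9] top 198.8 rect ((504.59478759765625, 219.37025451660156), (13.301806449890137, 36.14353942871094), 18.38312339782715)
blue [304 297  17  46 729] [312.  320.8] med [527.1 151.3 198. ] top 198.9 rect ((527.4664306640625, 149.6049346923828), (12.823720932006836, 35.684635162353516), 18.1923885345459)
```

View pics/w13.png

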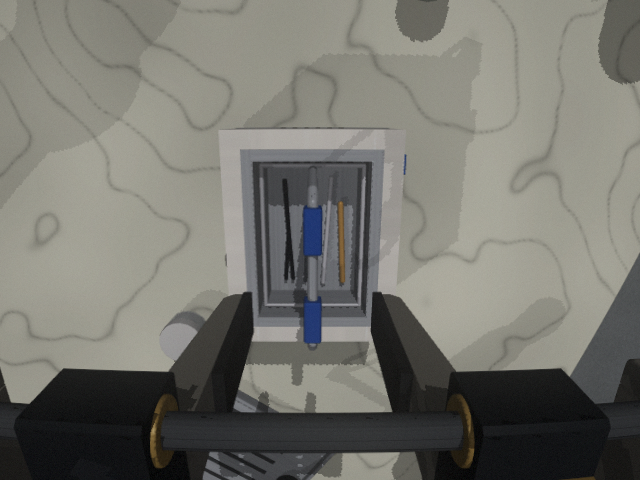

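View pics/s13.png

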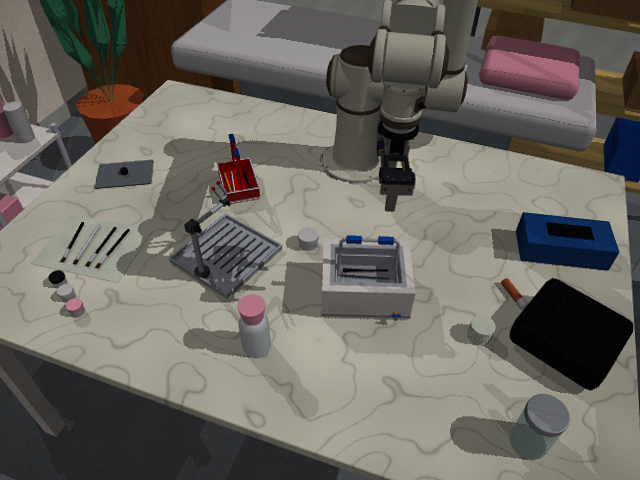

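The basket stands in the tank with both sleeve tops at about 198 mm, which is what a level basket on the floor should give (40 + 158). In the scene view nothing else has moved, and the gripper is well clear above. I'll hand it in.

```bash
python3 -c "
from plant import job
print(job.job_done())"
```

```text
the job is handed in; nothing more can be done
None
```

The basket is in the ultrasonic cleaner's tank, standing level on the floor and released. I handed the job in at about 21 s of the 67 s allowed.

**What I did:**
- **Lean:** I read the hook's lean from its red balls, about 22° towards the post.
- **Unhooking:** I gripped sleeve_a and eased the basket up along the leaning legs, then drew it off over the tip. The measured side force stayed within about 1 N throughout.
- **Placing:** I turned the basket to match the tank, centred it using the wrist camera, and lowered it in small steps until I felt the floor. I eased most of that pressure off before opening the fingers.

**Last checks:**
- **Level:** Both sleeve tops measured 197.9–198.0 mm against 198 expected, and the basket lines up with the tank to within about 0.2°.
- **Surroundings:** The stand, bystanders and red basket look unmoved in the scene view. The gripper is about 100 mm clear, with no contact force.

**What disagreed:**
- **Camera offset:** The wrist camera read about 1.6 mm off sideways, so I centred on the fingers as seen in the picture.
- **Rim fit:** The final tilt fit of the rim gave a slope of about 0.5°, but it picked up stray wall points, so I relied on the sleeve heights.
- **Floor contact:** When the basket touched the floor, it briefly pressed down with about 9 N and sideways with about 6 N.

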